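# Put the loose electronics parts back in their stock bins

### The job

Put the five loose parts on the desk away: each goes into the empty front bay of the bin that already stocks its own kind in the back, the two potentiometers side by side in theirs. Set each one down gently, not dropped in, lying flat on the bay floor the same way up as it lies now, and leave the breadboard circuit where it is.

Things in the scene. Friction and masses are not known exactly. Their poses are not given: they have to be found in the camera images.
- speaker: Loose mini loudspeaker, black rim, pale foil cone with a copper dome, lying cone up on its magnet. Rim 57 mm in diameter, from 12 to 18 mm above the underside (its widest part: grip it there, any direction); the magnet below is 28 mm in diameter. Origin: centre of the underside, z up out of the cone. About 45 g.
- battery: Loose 9 V block battery, black with a gold end, lying on its broad side: 49 mm long (x) incl. the two steel snap terminals at +x, 26.5 mm wide (y), 17.5 mm high. Origin: underside, near the middle (it spans x -24.5 to +24.5 mm). About 45 g.
- pot_plain: Loose potentiometer, standing shaft up on its round silver can, 24 mm in diameter, 10.5 mm high; bare 6 mm aluminium shaft on a 7 mm neck, top at 31.5 mm. Origin: centre of the underside, z up; three solder lugs reach 26 mm out towards -x, 9 mm up, so grip the can across y. 30 g. Among the loose parts between robot and bins.
- pot_knob: Loose potentiometer, standing shaft up on its round brass-yellow can, 24 mm in diameter, 10.5 mm high; black knob 18 mm in diameter (20 at its foot, 18 mm up) with a white pointer on its shaft, top at 31.5 mm. Origin: centre of the underside, z up; three solder lugs reach 26 mm out towards -x, 9 mm up, so grip the can across y. 30 g. Among the loose parts between robot and bins.
- motor: Loose small DC motor, silver steel can with a white plastic end cap at -x and a thin 2 mm steel shaft at +x, lying on its flat side. Can and cap 30 mm long (x from -16 to +13.5 mm), shaft tip at x = +22 mm, 20 mm wide (y), 15.5 mm high. Origin: underside, about the middle of the can. About 22 g.
- bin_speaker: Fixed bin, RED, two loudspeakers (fixed) in its back bay. Empty front bay 120 (x) x 119 (y) mm inside, floor at z = +3 mm. Origin: underside, below the bay's centre; x points to the back, away from the robot. Walls 3 mm thick: front lip 22 mm high, sides 30, rising to 50 behind x = +5, divider 42 at x = +60, back at x = +128. The four bins stand in a row along y in any order.
- bin_battery: Fixed bin, YELLOW, three 9 V batteries (fixed) in its back bay. Empty front bay 120 (x) x 119 (y) mm inside, floor at z = +3 mm. Origin: underside, below the bay's centre; x points to the back, away from the robot. Walls 3 mm thick: front lip 22 mm high, sides 30, rising to 50 behind x = +5, divider 42 at x = +60, back at x = +128. The four bins stand in a row along y in any order.
- bin_pot: Fixed bin, GREEN, three potentiometers (fixed) in its back bay. Empty front bay 120 (x) x 119 (y) mm inside, floor at z = +3 mm. Origin: underside, below the bay's centre; x points to the back, away from the robot. Walls 3 mm thick: front lip 22 mm high, sides 30, rising to 50 behind x = +5, divider 42 at x = +60, back at x = +128. The four bins stand in a row along y in any order.
- bin_motor: Fixed bin, BLACK, four small motors (fixed) in its back bay. Empty front bay 120 (x) x 119 (y) mm inside, floor at z = +3 mm. Origin: underside, below the bay's centre; x points to the back, away from the robot. Walls 3 mm thick: front lip 22 mm high, sides 30, rising to 50 behind x = +5, divider 42 at x = +60, back at x = +128. The four bins stand in a row along y in any order.
- breadboard: Bystander: white solderless breadboard with a half-built circuit, 165 x 55 x 8.5 mm (parts on it up to 40 mm high), lying to the left of the loose parts, long side roughly along x. Origin: centre of the underside. Must stay where it is.
There are look-alikes about, which are no part of the job. There is more than one size of the bin_pot; the one meant has the size given above.

How it is judged:
By the outcome, as a careful person would: the job done as asked, in the order asked, and still so for the second after the job is handed in, with the robot touching nothing.
It also fails if it takes over 122 s, if anything falls off the work surface, if the arm or the gripper's body presses on something with over 40 N, if the wrist force passes 120 N, or if a joint passes its speed limit or range.

### The arm

A 6-joint arm with a two-finger parallel gripper is mounted at the origin on the work surface. World frame = base frame: x ahead of the robot, y to its left, z up, the work surface at z = 0. Lengths are in m, angles in degrees, forces in N, time in s.
With the tool pointing down it reaches from about 0.375 to 0.75 m from the base axis. Payload 9 kg.
Tool frame: the origin (TCP) lies where the fingers leave the gripper's body, on its centre line; the fingertips stand 73 mm ahead of it and the grasp point (between the pads) lies 54 mm ahead of it (robot.tip_reach is the distance from the TCP to the fingertips, in m); z points along the fingers, y is the line along which they close (so a half turn about z gives the same grasp; the last joint's range is limited). The gripper opens to 85 mm and grips with 20 to 120 N. Pads are 22 mm wide; open, the fingers measure 114 mm over their backs; the gripper's body (76 mm by 85 mm) begins 54 mm behind the grasp point. The pads swing forward as they close: fully open they stand 13 mm farther back than shut.
Start: joints at [-77.447, 5.964, 5.575, 89.605, 0, 77.527], TCP at [0.254, -0.544, 0.304] pointing down, gripper open.
Joint ranges: [-171.21, 171.21], [-48.23, 106.86], [-62.78, 66.21], [-105.2, 120.99], [-86.42, 89.51], [-180, 180]. Speed limits (degrees/s): [127.2, 127.2, 147.25, 180, 180, 180].

### API

Orientations are given as [roll, pitch, yaw] about the fixed x, y, z axes, in that order (R = Rz(yaw) Ry(pitch) Rx(roll)).
In Python, from plant import robot gives the robot as it stands. Calls block until the motion is done:
- robot.move_pose(position, orientation): joint-space move of the TCP to a pose.
- robot.line_to(position, vel=0.15, rotation=None, guard=None): straight line of the TCP; rotation=None keeps the orientation; vel is the mean speed in m/s. With guard (N) it stops when the force on the tool has changed by that much, and returns True; else False.
- robot.goto_joints(angles): joint-space move.
- robot.set_gripper(opening): finger opening in m; the grip force is fixed at half the most; returns when the fingers have stopped.
- robot.pause(seconds).
- robot.ik(position, orientation): joint angles nearest the present ones, or None.
- robot.observe(): the state.
- robot.grab_frame(name): name is "side" or "top" or "wrist"; returns the picture (480x640x3 uint8, blue, green, red); there is no depth.
- robot.get_calibration(name): a dict with "vertical_fov" (degrees; the focal length in pixels is half the picture's height over the tangent of half this angle, whatever the lens; pixels are square), "cx", "cy" (the principal point, pixels), "rvec" (rotation vector, rad) and "tvec" (3), from world to camera coordinates, as OpenCV has them. Camera axes: x right, y down, z forward; pixel columns grow to the right and rows downward; lengths in m; the calibration is good to about 2 mm. A picture is of the moment at which its call begins: read the wrist's pose just before it. get_calibration takes no time and is no camera call; for the wrist camera it gives the pose at the moment of the call.
A pose or a line that the arm cannot do raises robot.IKError and nothing moves.
- robot.job_done(): hands the job in; it is judged then, once.
The state is a dict: "time": time; "q": joint angles; "qvel": joint speeds; "joint_torque": joint torques, N m; "tool_pos": TCP position; "tcp_rot": TCP orientation; "ft_force": force on the tool from outside, world axes, zero at the start; "torque": the same for the moment, N m; "gripper_width": finger opening in m; "gripper_force": force on a finger pad.
Only numpy, scipy, OpenCV 4.12 (cv2) and the standard library are available. Lean on these libraries where they do the work, as an engineer would, in place of code of your own. Each camera call takes 0.05 s, during which the arm holds its last target. There are 200 camera calls.

## Working session

There is one attempt and no reset: what is moved stays moved. The work goes in short steps, each a Python script; the robot and the scene stay as the last script left them, time stands still between calls to the robot, and variables do not carry over. Pictures are saved under pics/ and viewed, at most 14 in all, crops included, and the job is handed in when it is done.

```bash
ls; mkdir -p pics
python3 - <<'E'
from plant import robot
import cv2
for n in("top","side"):
    cv2.imwrite(f"pics/{n}0.png",robot.grab_frame(n)); print(n,robot.get_calibration(n))
print(robot.get_calibration("wrist"))
o=robot.observe();print(o["time"],o["tool_pos"],o["tcp_rot"],robot.tip_reach)
E
```

```text
pics
top {'vertical_fov': 51.217270577819406, 'cx': 319.38053760841564, 'cy': 235.2857259400847, 'rvec': array([ 2.08330379, -2.13857574,  0.17278729]), 'tvec': array([0.20961673, 0.40564744, 1.0568667 ])}
side {'vertical_fov': 42.25676910232257, 'cx': 320.9112485207687, 'cy': 242.99331319495323, 'rvec': array([ 2.15729937, -0.16382827,  0.11608824]), 'tvec': array([-0.3645645 ,  0.16093277,  1.58243086])}
{'vertical_fov': 59.90441498975483, 'cx': 316.6628474703425, 'cy': 240.60447774013815, 'rvec': array([-2.44097926,  1.55438884,  0.22303993]), 'tvec': array([-0.59854934, -0.03583704,  0.37742907])}
0.1 [ 0.25378839 -0.54344081  0.3032018 ] [-1.79932547e+02 -1.45053886e-02  2.50271890e+01] 0.0726
```

View pics/top0.png

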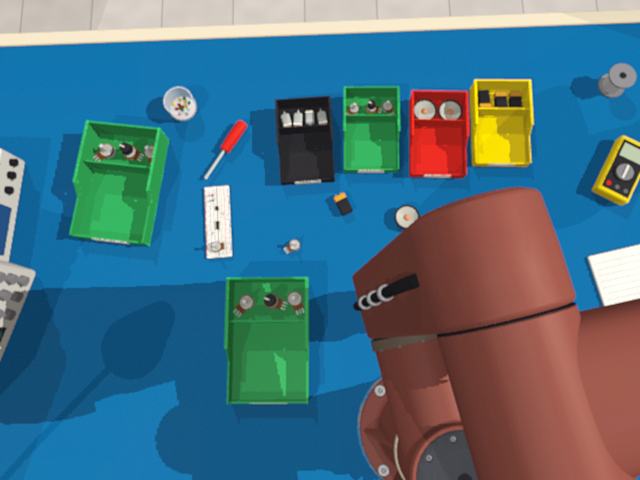

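View pics/side0.png

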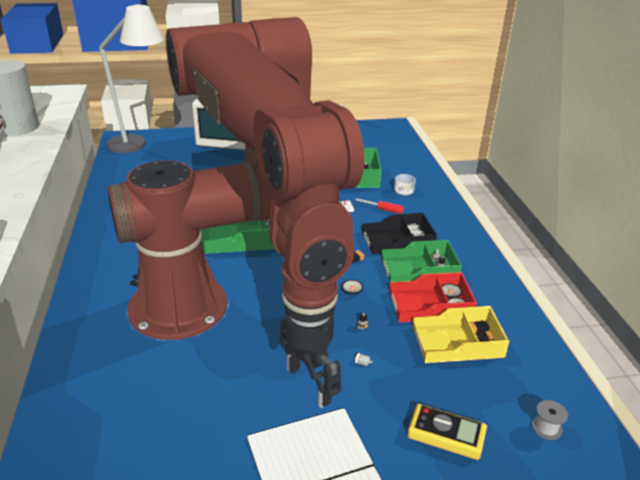

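The row of bins in the top picture is black (305,140), green (371,130), red (438,133) and yellow (502,122). The green bin in the row is the right-sized one; the larger greens at (120,180) and (268,340) and are look-alikes. The parts visible are the battery (342,203), speaker (406,217) and a silver pot (291,246). The arm hides the knob pot and the motor in this view.

```bash
cat > h.py <<'E'
import numpy as np, cv2
from plant import robot
def cal(n):
    c=robot.get_calibration(n); f=240/np.tan(np.radians(c["vertical_fov"])/2)
    K=np.array([[f,0,c["cx"]],[0,f,c["cy"]],[0,0,1]]); return K,cv2.Rodrigues(c["rvec"])[0],c["tvec"]
def ray(C,px,z):
    K,R,t=C; px=np.atleast_2d(np.array(px,float))
    d=(R.T@np.linalg.inv(K)@np.c_[px,np.ones(len(px))].T).T; o=-R.T@t
    return o+d*((z-o[2])/d[:,2])[:,None]
def proj(C,P): 
    K,R,t=C; return cv2.projectPoints(np.atleast_2d(np.array(P,float)),cv2.Rodrigues(R)[0],t,K,None)[0][:,0]
E
python3 - <<'E'
from h import *
np.set_printoptions(precision=3,suppress=True)
T=cal("top");S=cal("side");W=cal("wrist")
print(ray(T,[[342,203],[406,217],[291,246]],0.01))
print(ray(S,[[362,360],[362,321],[352,287]],0.01))
print(ray(T,[[283,184],[332,181],[347,173],[397,172],[411,178],[465,177],[475,166],[531,165],[218,222]],0.02))
print("wrist cam centre",-W[1].T@W[2],"axis",W[1][2],"right",W[1][0])
for p in ([0.48,-0.1,.42],[.5,0,.45],[.45,-.1,.4],[.42,-.2,.45]):
    for y in (0,90,-90,180): 
        q=robot.ik(p,[180,0,y]); print(p,y,None if q is None else np.array(q))
E
```

```text
[[0.49  0.146 0.01 ]
 [0.453 0.003 0.01 ]
 [0.394 0.264 0.01 ]]
[[ 0.421 -0.265  0.01 ]
 [ 0.45  -0.132  0.01 ]
 [ 0.454  0.005  0.01 ]]
[[ 0.537  0.28   0.02 ]
 [ 0.54   0.168  0.02 ]
 [ 0.558  0.133  0.02 ]
 [ 0.557  0.019  0.02 ]
 [ 0.542 -0.012  0.02 ]
 [ 0.54  -0.134  0.02 ]
 [ 0.565 -0.159  0.02 ]
 [ 0.564 -0.285  0.02 ]
 [ 0.452  0.428  0.02 ]]
wrist cam centre [ 0.318 -0.512  0.372] axis [-0.254 -0.118 -0.96 ] right [ 0.423 -0.906 -0.001]
[0.48, -0.1, 0.42] 0 [-27.095  -9.504   2.676 102.18    0.    152.905]
[0.48, -0.1, 0.42] 90 [-27.095  -9.504   2.676 102.18    0.     62.905]
[0.48, -0.1, 0.42] -90 [ -27.095   -9.504    2.676  102.18     0.    -117.095]
[0.48, -0.1, 0.42] 180 [-27.095  -9.504   2.676 102.18    0.    -27.095]
[0.5, 0, 0.45] 0 [-15.023  -6.22    8.951 105.171   0.    164.977]
[0.5, 0, 0.45] 90 [-15.023  -6.22    8.951 105.171   0.     74.977]
[0.5, 0, 0.45] -90 [ -15.023   -6.22     8.951  105.171    0.    -105.023]
[0.5, 0, 0.45] 180 [-15.023  -6.22    8.951 105.171   0.    -15.023]
[0.45, -0.1, 0.4] 0 [-28.857 -15.444  -4.609 100.835   0.    151.143]
[0.45, -0.1, 0.4] 90 [-28.857 -15.444  -4.609 100.835   0.     61.143]
[0.45, -0.1, 0.4] -90 [ -28.857  -15.444   -4.609  100.835    0.    -118.857]
[0.45, -0.1, 0.4] 180 [-28.857 -15.444  -4.609 100.835   0.    -28.857]
[0.42, -0.2, 0.45] 0 [-41.64  -12.096   3.683 105.779   0.    138.36 ]
[0.42, -0.2, 0.45] 90 [-41.64  -12.096   3.683 105.779   0.     48.36 ]
[0.42, -0.2, 0.45] -90 [ -41.64   -12.096    3.683  105.779    0.    -131.64 ]
[0.42, -0.2, 0.45] 180 [-41.64  -12.096   3.683 105.779   0.    -41.64 ]
```

Run:
```python
from h import *
import pickle
out={}
for i,y in enumerate((-.15,.13)):
    robot.move_pose([.42,y,.36],[180,0,0])
    out[i]=(cal("wrist"),robot.grab_frame("wrist")); cv2.imwrite(f"pics/w{i}.png",out[i][1])
    t=robot.grab_frame("top"); cv2.imwrite(f"pics/t{i}.png",t)
pickle.dump(out,open("w.pkl","wb"))
print(robot.observe()["time"])
```

```text
6.525
```

View pics/w0.png

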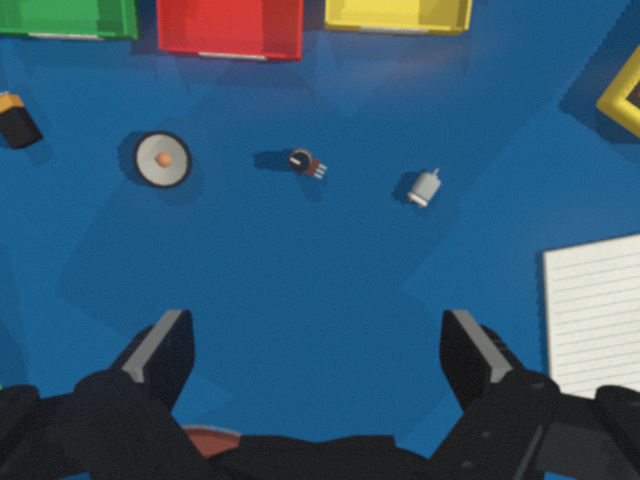

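View pics/w1.png

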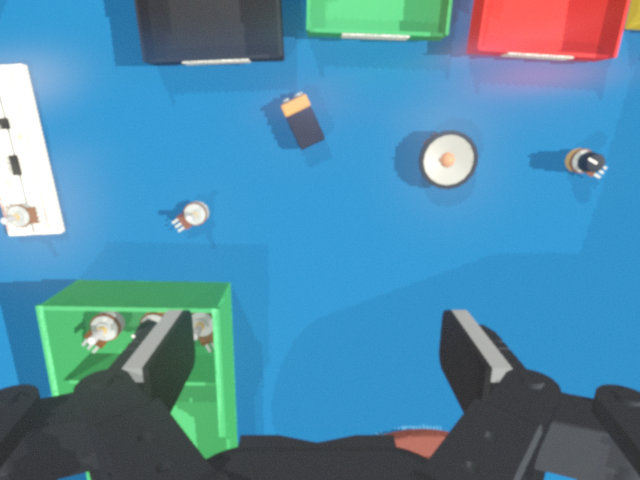

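Wrist view 0 shows the battery (18,120), speaker (162,160), knob pot (302,160, lugs to the lower right) and motor (424,188, shaft up-right). View 1 shows the battery (302,120), speaker (449,160) and plain pot (195,213, lugs to the lower left). The silver pot at (18,215) sits on the breadboard, and the pots at (105,330) and beside it are in the large green bin, so neither is loose. I'll segment the loose parts next.

Run:
```python
from h import *
import pickle
np.set_printoptions(precision=4,suppress=True)
out=pickle.load(open("w.pkl","rb"))
rois=[("motor",0,424,188),("knob",0,306,163),("speaker",0,162,160),("speaker",1,448,160),("plain",1,192,214),("battery",1,302,120),("knob",1,587,163)]
tiles=[]
for n,i,u,v in rois:
    C,im=out[i]; x0,y0=max(u-40,0),v-35; c=im[y0:v+35,x0:u+40]
    hsv=cv2.cvtColor(c,cv2.COLOR_BGR2HSV)
    blue=(abs(hsv[...,0].astype(int)-105)<14)&(hsv[...,1]>130)
    m=cv2.morphologyEx((~blue).astype(np.uint8),cv2.MORPH_OPEN,np.ones((2,2)))
    cs,_=cv2.findContours(m,cv2.RETR_EXTERNAL,cv2.CHAIN_APPROX_NONE)
    k=max(cs,key=cv2.contourArea); r=cv2.minAreaRect(k); b=cv2.boxPoints(r)
    ctr=np.array(r[0])+[x0,y0]
    print(n,i,"area",cv2.contourArea(k),"rect px",ctr,np.array(r[1]),r[2],"world",ray(C,ctr,.01)[0]); print("   box",ray(C,b+[x0,y0],.009)[:,:2].tolist())
    big=cv2.resize(c,None,fx=5,fy=5,interpolation=cv2.INTER_CUBIC)
    big=cv2.drawContours(big,[(k*5+2)],-1,(255,0,255),1)
    if (n,i) not in(("speaker",0),("speaker",1),("knob",1)): tiles.append(cv2.copyMakeBorder(big,0,0,0,400-big.shape[1],cv2.BORDER_CONSTANT)[50:350])
    if n=="speaker": e=cv2.fitEllipse(k);print("   ell",e,ray(C,np.array(e[0])+[x0,y0],.017))
cv2.imwrite("pics/mos.png",np.vstack([np.hstack(tiles[:2]),np.hstack(tiles[2:])]))
```

```text
motor 0 area 747.5 rect px [426.6154 187.0769] [23.2974 43.8213] 33.690067291259766 world [ 0.4247 -0.2608  0.01  ]
   box [[0.4124857617583694, -0.2396599146528889], [0.4491950051031529, -0.26168913798975085], [0.4363727941598909, -0.28211095778931], [0.3990150570030857, -0.2603971981181336]]
knob 0 area 706.5 rect px [308. 164.] [39.3548 25.044 ] 26.56505012512207 world [ 0.4478 -0.1412  0.01  ]
   box [[0.44532230955760915, -0.11804525232014781], [0.4671180976109376, -0.1295328789405085], [0.45002210641754725, -0.1642889368166676], [0.4277082466923612, -0.15318955740058407]]
speaker 0 area 2595.5 rect px [163.  160.5] [57. 58.] 90.0 world [0.4513 0.0025 0.01  ]
   box [[0.4786227579321935, 0.02825397662575746], [0.47859165750576393, -0.028290793731088837], [0.42271234511798317, -0.023568206947752385], [0.4227480341851166, 0.03515898025902148]]
   ell ((40.48590087890625, 35.334861755371094), (54.84041976928711, 60.29233932495117), 130.27108764648438) [[0.4521 0.0004 0.017 ]]
speaker 1 area 2886.0 rect px [449.0405 158.2568] [59.348  63.9512] 9.462322235107422 world [ 0.4534 -0.000
[... 488 characters left out ...]
0233, 0.2524770490953824], [0.3979119908146561, 0.23545620909218157], [0.36787823769387495, 0.26692730954756394]]
battery 1 area 1476.0 rect px [302.8 119.6] [55.4545 32.1994] 63.43495178222656 world [0.4902 0.1441 0.01  ]
   box [[0.506432681371852, 0.16961116421805345], [0.5193853852789371, 0.14194231943805768], [0.47368944090841775, 0.11804876307316917], [0.45987925863614487, 0.1463977535388043]]
knob 1 area 923.0 rect px [587.0145 162.5705] [43.8671 27.2478] 14.931416511535645 world [ 0.4491 -0.1378  0.01  ]
   box [[0.4416144322193184, -0.11510515647700303], [0.467316052696819, -0.11777163723177783], [0.45636962946856213, -0.16163406064783628], [0.4302772123029387, -0.1597246758003306]]
```

View pics/mos.png

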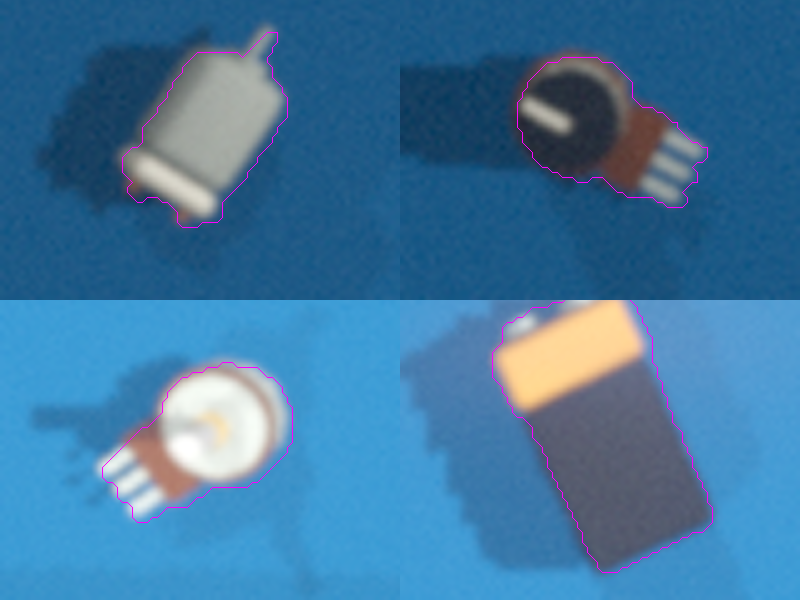

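The crops confirm the four parts: the motor's shaft points up-right, the knob pot's lugs to the lower right, the plain pot's lugs to the lower left, and the battery's terminals up-left. Next I'll turn these into poses, check the sizes, and measure the bins and the big green bin's back wall.

Run:
```python
from h import *
import pickle
np.set_printoptions(precision=4,suppress=True)
out=pickle.load(open("w.pkl","rb"));C0,C1=out[0][0],out[1][0];T=cal("top")
def mid(C,a,b,za,zb,n):
    A,B=ray(C,a,za)[0],ray(C,b,zb)[0]; d=B-A; print(n,A,B,"len",np.hypot(*d[:2]),"yaw a->b",np.degrees(np.arctan2(d[1],d[0])),"mid",(A+B)/2)
t=lambda x0,y0,a,b:[x0+a/5,y0+b/5]
mid(C0,t(384,163,172,188),t(384,163,239,75),.009,.009,"motor back->front (29.5)")
mid(C0,t(384,163,172,188),t(384,163,272,32),.009,.008,"motor back->tip (38)")
mid(C0,t(266,138,275,172),t(266,138,167,118),.009,.0315,"knob lug->centre (26)")
mid(C1,t(152,189,130,190),t(152,189,215,123),.009,.0105,"plain lug->centre (26)")
mid(C1,t(262,95,256,242),t(262,95,165,40),.0175,.0175,"battery back->front")
mid(C1,t(262,95,97,65),t(262,95,200,270),.0175,.0175,"batt left edge")
mid(C1,t(262,95,245,50),t(262,95,312,215),.0175,.0175,"batt right edge")
# bins: front lip top corners from wrist views (z=.022), big bin back wall in top/w1
for C,p in ((C1,[[147,63],[282,60],[307,36],[450,38],[476,50],[606,58]]),(C0,[[0,38],[137,39],[160,52],[301,59],[326,28],[468,33]])): print(ray(C,p,.022)[:,:2].tolist())
for z in (.05,.065,.075): print(z,"T",ray(T,[[226,278],[309,278]],z)[:,:2].tolist(),"W",ray(C1,[[75,283],[232,283]],z)[:,:2].tolist())
# bins in top view
im=cv2.imread("pics/t0.png"); h=cv2.cvtColor(im,cv2.COLOR_BGR2HSV)
```

```text
motor back->front (29.5) [ 0.4107 -0.2537  0.009 ] [ 0.4337 -0.2656  0.009 ] len 0.02591905928951002 yaw a->b -27.352585622376665 mid [ 0.4222 -0.2596  0.009 ]
motor back->tip (38) [ 0.4107 -0.2537  0.009 ] [ 0.4421 -0.2718  0.008 ] len 0.03633309258073045 yaw a->b -29.946664136564753 mid [ 0.4264 -0.2628  0.0085]
knob lug->centre (26) [ 0.4394 -0.1542  0.009 ] [ 0.4522 -0.1336  0.0315] len 0.024287623478181374 yaw a->b 57.97922471785327 mid [ 0.4458 -0.1439  0.0202]
plain lug->centre (26) [0.3831 0.275  0.009 ] [0.3976 0.2557 0.0105] len 0.024180728496313107 yaw a->b -52.943346459876985 mid [0.3903 0.2653 0.0098]
battery back->front [0.4682 0.1341 0.0175] [0.5052 0.151  0.0175] len 0.040683247801274046 yaw a->b 24.655860953351933 mid [0.4867 0.1425 0.0175]
batt left edge [0.5008 0.1639 0.0175] [0.463  0.1449 0.0175] len 0.04229030222828773 yaw a->b -153.30610808565885 mid [0.4819 0.1544 0.0175]
batt right edge [0.5034 0.136  0.0175] [0.4733 0.1233 0.0175] len 0.032712407991476365 yaw a->b -157.09629551275484 mid [0.4884 0.1297 0.0175]
[[0.5394998036721099, 0.28417333875483775], [0.5
[... 331 characters left out ...]
96548174898067], [0.5426593783766228, -0.13574853642001788], [0.5679997697501235, -0.15815381780178012], [0.5639180703722941, -0.28424707860715814]]
0.05 T [[0.3215877608043976, 0.40181179343356954], [0.31686431611641686, 0.22314647828383288]] W [[0.33722764222900803, 0.3667099447569585], [0.33713192490963373, 0.2134572496893186]]
0.065 T [[0.3199521241826936, 0.3986173837192998], [0.315294930733812, 0.22245803599262243]] W [[0.34331118768333524, 0.3573708425162674], [0.3432192608925734, 0.21018715073229116]]
0.075 T [[0.31886169976822426, 0.3964877772431199], [0.31424867381207533, 0.22199907446514877]] W [[0.34736688465288673, 0.35114477435580654], [0.3472774848811998, 0.20800708476093951]]
```

View pics/t0.png

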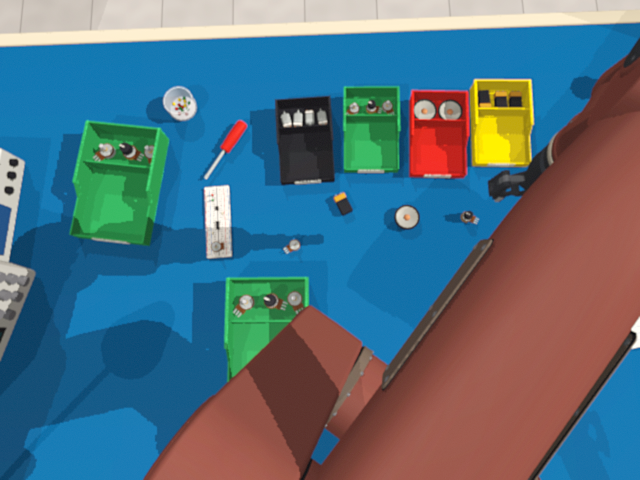

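Lug lengths come out at 24 mm against 26 given, bin widths at about 123 mm against 125, and the heights and reaches are plausible. The big green bin's wall is 80 mm from the plain pot, so there is room to grasp it. I'll start with the battery.

```bash
cat >> h.py <<'E'
def put(p,yaw,w,q,pyaw,zt=.0756,up=.2,look=None):
    """grasp at xy p, tool yaw; place at xy q, tool yaw pyaw; w = expected width"""
    robot.set_gripper(min(.085,w+.024))
    robot.move_pose([*p,zt+.07],[180,0,yaw]); robot.line_to([*p,zt],vel=.12,guard=15)
    robot.set_gripper(max(w-.012,0)); o=robot.observe(); print("grip",o["gripper_width"],o["gripper_force"],o["tool_pos"])
    if abs(o["gripper_width"]-w)>.004: raise SystemExit("bad grip")
    z=o["tool_pos"][2]
    robot.line_to([*p,up],vel=.2); robot.move_pose([*q,up],[180,0,pyaw])
    print("held",robot.observe()["gripper_width"])
    robot.line_to([*q,z+.025],vel=.2)
    print("contact",robot.line_to([*q,z+.0033],vel=.04,guard=8)); robot.pause(.2)
    print("at",robot.observe()["tool_pos"],"want z",z+.0033)
    robot.set_gripper(w+.014); robot.pause(.2); robot.line_to([*q,up],vel=.25)
    if look:
        cv2.imwrite(f"pics/{look}.png",robot.grab_frame("wrist"))
    print("t",robot.observe()["time"])
E
python3 - <<'E'
from h import *
put([.489,.144],25,.0265,[.622,-.221],0,look="a_batt")
E
```

```text
grip 0.024823494550553958 59.74063016474247 [0.48986716 0.14404467 0.07686782]
held 0.024702281452186205
contact True
at [ 0.62166484 -0.22086776  0.07992675] want z 0.08016781979723303
t 17.6583
```

View pics/a_batt.png

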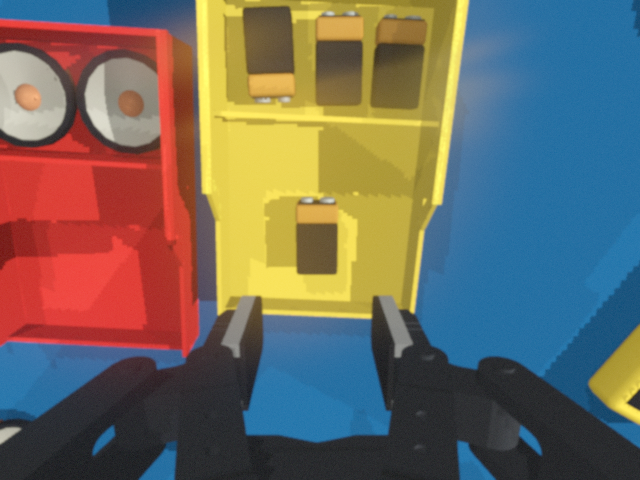

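The battery lies flat in the yellow bay at (317,236), clear of all walls. The speaker is next.

```bash
sed -i 's/robot.line_to(\[\*p,zt\],vel=.12,guard=15)/print("down",robot.line_to([*p,zt],vel=.12,guard=15),robot.observe()["tool_pos"])/' h.py
python3 - <<'E'
from h import *
put([.453,.0015],0,.057,[.603,-.0715],0,zt=.076,look="b_spk")
E
```

```text
down False [0.45344391 0.00125208 0.07658506]
grip 0.053860583246400306 61.123173236846924 [0.45376457 0.00129635 0.07757544]
held 0.05390400779512776
contact True
at [ 0.60265842 -0.07141409  0.08070926] want z 0.08087544194856008
t 24.4
```

View pics/b_spk.png

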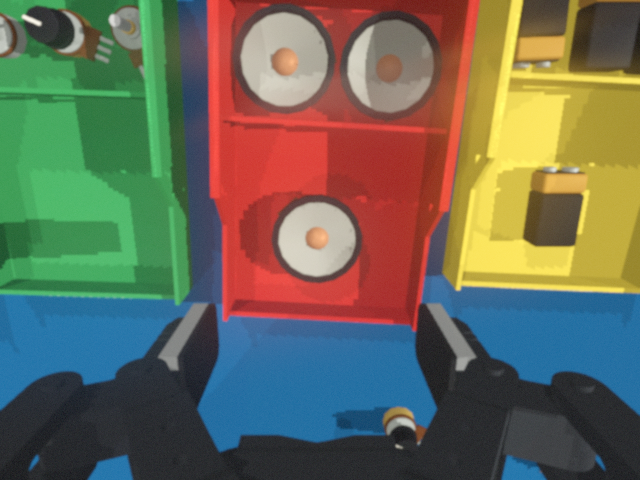

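The speaker lies cone up in the red bay, centred at (317,238). Now the knob pot. The green bay's near-right corner shows at (185,300), consistent with a bay centre of about (0.623, 0.0745).

Run:
```python
from h import *
put([.452,-.1336],58,.024,[.616,.0745-.027],90,zt=.0748,look="c_knob")
```

```text
down False [ 0.452376   -0.13375751  0.0754004 ]
grip 0.0204080583290817 58.509836196899414 [ 0.45266363 -0.13397529  0.07605773]
held 0.020512238206986416
contact True
at [0.61563199 0.04759266 0.07909034] want z 0.07935773143865132
t 31.325
```

View pics/c_knob.png

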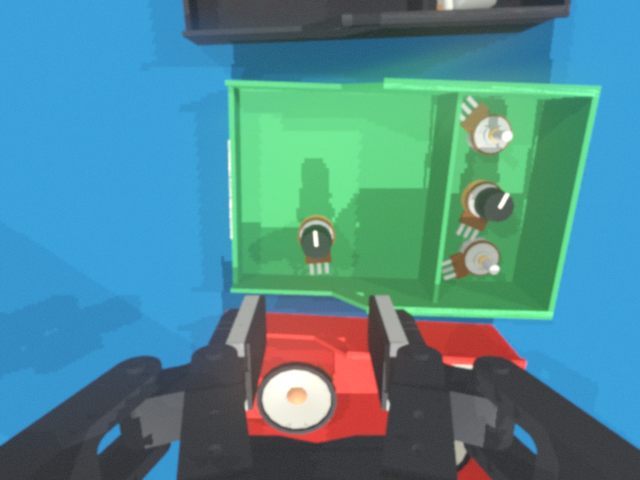

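The knob pot stands upright in the right-sized green bay at (317,235), with its lugs clear of the side wall. The plain pot goes beside it, and then the motor.

Run:
```python
from h import *
put([.3976,.2557],-53,.024,[.616,.0745+.026],-90,zt=.0748,look="d_plain")
put([.4222,-.2596],-29,.020,[.600,.223],0,zt=.0756,look="e_motor")
```

```text
down False [0.3979391  0.25578759 0.07538841]
grip 0.020770949281975412 58.49441796541214 [0.3983506  0.25595502 0.07610073]
held 0.020970231255832986
contact True
at [0.61561836 0.10049722 0.07914019] want z 0.07940072836091092
t 39.9167
down False [ 0.4224565  -0.25983602  0.0761717 ]
grip 0.01821347803184424 59.85530376434326 [ 0.42277216 -0.26019253  0.07683837]
held 0.018161105283774362
contact True
at [0.59961162 0.22295178 0.07989143] want z 0.08013836811287076
t 53.05
```

View pics/d_plain.png

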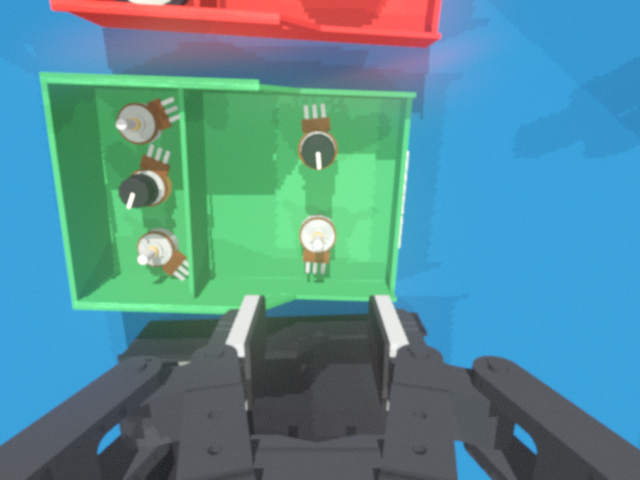

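View pics/e_motor.png

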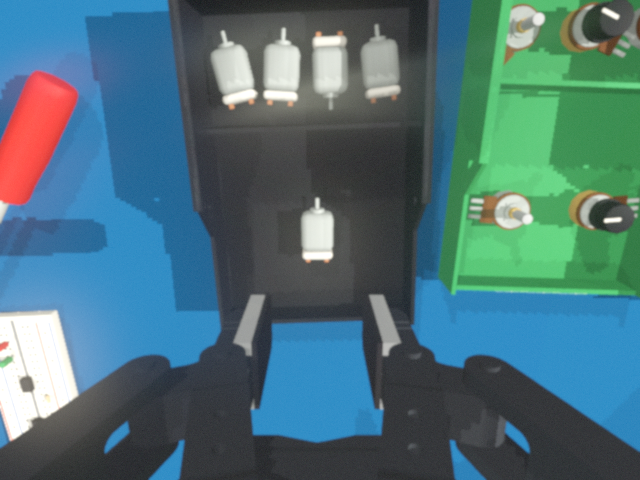

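The two pots stand side by side at (317,150) and (317,237) in the green bay. The motor lies flat in the black bay at (317,235), and the breadboard is where it was. The gripper is clear of everything, so I'm handing the job in.

```bash
python3 -c "
from plant import robot
print(robot.job_done())"
```

```text
the job is handed in; nothing more can be done
None
```

All five parts were set down in the front bays of their own bins, the same way up as before, with the two potentiometers side by side; the breadboard was not touched, and the job was handed in at about 53 s.

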